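# Re-sort specimen pots in the carrier and snap its lid on

### The job

The specimen pots in the grey carrier have got mixed up. Put every pot into the compartment lined in the colour of its cap, using the white compartment as the spare place; keep the pots upright, set them down rather than dropping them, and leave the white compartment empty. Then put the clear lid on the carrier and press it down until it has snapped fully home at both ends.

Things in the scene. Friction and masses are not known exactly. Their poses are not given: they have to be found in the camera images.
- carrier: grey open carrier, outside 73 (x) x 276 (y) x 36 mm, fixed on the worktop; end walls 10 mm, floor 4 mm. Four compartments in a row at y = -96, -32, 32, 96 mm, each with a coloured liner. On each end an orange sprung catch, 30 mm up, stands 7.5 mm out; the lid pushes it in and it springs out into a window in the lid's skirt. Origin: centre of its underside, z up
- liner_red: red liner of a carrier compartment: open square cup 62 x 62 x 31 mm, walls and floor 2 mm, inside 58 x 58 mm, fixed; the place of the red-capped pot. Origin: centre of its underside, 4 mm above the carrier's; x, y along the carrier's sides, z up
- liner_yellow: yellow liner of a carrier compartment: open square cup 62 x 62 x 31 mm, walls and floor 2 mm, inside 58 x 58 mm, fixed; the place of the yellow-capped pot. Origin: centre of its underside, 4 mm above the carrier's; x, y along the carrier's sides, z up
- liner_blue: blue liner of a carrier compartment: open square cup 62 x 62 x 31 mm, walls and floor 2 mm, inside 58 x 58 mm, fixed; the place of the blue-capped pot. Origin: centre of its underside, 4 mm above the carrier's; x, y along the carrier's sides, z up
- liner_white: white liner of a carrier compartment: open square cup 62 x 62 x 31 mm, walls and floor 2 mm, inside 58 x 58 mm, fixed; the spare place, empty at the start and at the end. Origin: centre of its underside, 4 mm above the carrier's; x, y along the carrier's sides, z up
- pot_red: specimen pot, 66 mm high, 70 g: white body 40 mm diameter, red screw cap 43 mm diameter over the top 18 mm. Belongs in the red liner. Origin: centre of its underside, which stands 2 mm above a liner's origin (6 mm above the carrier's); z up; round, its yaw means nothing. May stand right already
- pot_yellow: specimen pot, 66 mm high, 70 g: white body 40 mm diameter, yellow screw cap 43 mm diameter over the top 18 mm. Belongs in the yellow liner. Origin: centre of its underside, which stands 2 mm above a liner's origin (6 mm above the carrier's); z up; round, its yaw means nothing
- pot_blue: specimen pot, 66 mm high, 70 g: white body 40 mm diameter, blue screw cap 43 mm diameter over the top 18 mm. Belongs in the blue liner. Origin: centre of its underside, which stands 2 mm above a liner's origin (6 mm above the carrier's); z up; round, its yaw means nothing
- lid: clear domed lid, 97 (x) x 300 (y) mm over the flared lower edge (skirt inside 81 x 284), 69 mm high; blue grip fin on top, 18 (x) x 120 (y), 69 to 99 mm up. 160 g. Origin: centre of its lower edge, y lengthwise, z up. Fits either way round with 4 mm play. Laid on, it rests on the catches about 27 mm above the carrier's origin; pressed with about 10 N it snaps home at 14 mm, shoulder on the rim
Mind the look-alikes: they are no part of the job. What is shaped like the pot_yellow but green is not meant.

How it is judged (in metres and radians):
On the way, in this order (a step that is already met when the one before it is completed fails the run):
1. all three pots stand in the compartments of their colours (horizontal distance between pot_red and liner_red below 0.014 m and z of pot_red in the frame of liner_red below 0.006 m and angle between each of pot_red, pot_yellow, pot_blue's own z axis and vertical below 0.15 rad and horizontal distance between pot_yellow and liner_yellow below 0.014 m and z of pot_yellow in the frame of liner_yellow below 0.006 m and horizontal distance between pot_blue and liner_blue below 0.014 m and z of pot_blue in the frame of liner_blue below 0.006 m), for 0.2 s.
2. the lid is snapped home on the carrier (z of lid in the frame of carrier between 0.01 and 0.0175 m and horizontal distance between lid and carrier below 0.01 m and angle between the y axis of lid and the y axis of carrier, either way round below 0.08 rad and angle between lid's own z axis and vertical below 0.04 rad), for 0.2 s.
At the end, for the whole second after the job is handed in: Each pot upright on the floor of its own colour's liner (centre within 14 mm, 0.15 rad), the white one empty; lid fully home: origin 10 to 17.5 mm above the carrier's, level within 0.04 rad, centred within 10 mm, parallel within 0.08 rad; all at rest (all of step 1 and all of step 2 and linear speed of each of pot_red, pot_yellow, pot_blue, lid below 0.02 m/s); the robot touches nothing.
It fails at once if a pot is tipped over (more than 0.7 rad from upright) (angle between any of pot_red, pot_yellow, pot_blue's own z axis and vertical above 0.7 rad).
It fails at once if a pot is dropped (in free fall with its foot more than 45 mm above the worktop) ((height (world z) of pot_red above 0.045 m and contact force between pot_red and anything else below 0.005 N) or (height (world z) of pot_yellow above 0.045 m and contact force between pot_yellow and anything else below 0.005 N) or (height (world z) of pot_blue above 0.045 m and contact force between pot_blue and anything else below 0.005 N)).
It also fails if it takes over 104 s, if anything falls off the work surface, if the arm or the gripper's body presses on something with over 40 N, if the wrist force passes 120 N, or if a joint passes its speed limit or range.

### The arm

A 7-joint arm with a two-finger parallel gripper is mounted at the origin on a cart in front of the work surface, level with it; the furniture and walls round the work are solid. World frame = base frame: x ahead of the robot, y to its left, z up, the work surface at z = 0. Lengths are in mm, angles in degrees, forces in N, time in s.
With the tool pointing down it reaches from about 400 to 900 mm from the base axis. Payload 5.5 kg.
Tool frame: the origin (TCP) lies at the very end of the fingers, on their centre line; the grasp point (between the pads) lies 19 mm behind it; z points along the fingers, y is the line along which they close (so a half turn about z gives the same grasp; the last joint's range is limited). The gripper opens to 85 mm and grips with 20 to 120 N. Pads are 22 mm wide; open, the fingers measure 114 mm over their backs; the gripper's body (76 mm by 85 mm) begins 54 mm behind the grasp point. The pads swing forward as they close: fully open they stand 13 mm farther back than shut.
Start: joints at [-58.316, 28.699, -24.465, 88.831, 12.651, 65.22, -12.049], TCP at [185.706, 622.907, 231.31] pointing down, gripper open.
Joint ranges: [-164.97, 164.97], [-17.58, 116.51], [-87.97, 89.64], [11.32, 138.91], [-80.73, 260.73], [10.89, 115.49], [-147.41, 147.41]. Speed limits (degrees/s): [147.25, 147.25, 180, 180, 180, 180, 180].

### API

Orientations are given as [roll, pitch, yaw] about the fixed x, y, z axes, in that order (R = Rz(yaw) Ry(pitch) Rx(roll)).
In Python, from cell import ctrl, optics, hand_in gives the robot as it stands. The module is installed in compiled form; this text tells all that it offers. Calls block until the motion is done:
- ctrl.reach(position, orientation): joint-space move of the TCP to a pose.
- ctrl.move_linear(position, velocity=150, orientation=None, guard=None): straight line of the TCP; orientation=None keeps the orientation; velocity is the mean speed in mm/s. With guard (N) it stops when the force on the tool has changed by that much, and returns True; else False.
- ctrl.set_joints(angles): joint-space move.
- ctrl.grip(opening): finger opening in mm; the grip force is fixed at half the most; returns when the fingers have stopped.
- ctrl.wait(seconds).
- ctrl.solve_ik(position, orientation): joint angles nearest the present ones, or None.
- optics.read_camera(name): name is "side" or "top" or "wrist"; returns a dict with "frame" (400x640x3 uint8, blue, green, red), "depth" (400x640 float32, mm along the optical axis (not along the pixel's ray), 0 where there is no reading), "intrinsics" (3x3 intrinsics, pixels), "dist" ([k1, k2, p1, p2, k3] as OpenCV has them; the pictures are not rectified), "cam_to_world" (4x4, takes a point from camera to world coordinates). Camera axes: x right, y up, looking along -z (the intrinsics and any distortion apply to the point x, -y, -z); pixel columns grow to the right and rows downward; lengths in mm; the calibration is good to about 2 mm. A picture is of the moment at which its call begins.
A pose or a line that the arm cannot do raises ctrl.PlanningError and nothing moves.
- hand_in(): hands the job in; it is judged then, once.
Readings, each from a call of its own:
- ctrl.current_time_s(): time.
- ctrl.current_q(): joint angles.
- ctrl.current_joint_vel(): joint speeds.
- ctrl.current_tau(): joint torques, N m.
- ctrl.current_tool_pos(): TCP position.
- ctrl.current_tool_rot(): TCP orientation.
- ctrl.current_ft_force(): force on the tool from outside, world axes, zero at the start.
- ctrl.current_wrist_torque(): the same for the moment, N m.
- ctrl.current_opening(): finger opening in mm.
- ctrl.current_finger_force(): force on a finger pad.
Only numpy, scipy, OpenCV 4.12 (cv2) and the standard library are available. Lean on these libraries where they do the work, as an engineer would, in place of code of your own. Each camera call takes 0.05 s, during which the arm holds its last target. There are 200 camera calls.

## Working session

There is one attempt and no reset: what is moved stays moved. The work goes in short steps, each a Python script; the robot and the scene stay as the last script left them, time stands still between calls to the robot, and variables do not carry over. Pictures are saved under pics/ and viewed, at most 14 in all, crops included, and the job is handed in when it is done.

```bash
mkdir -p pics
python3 - <<'E'
from cell import ctrl, optics
import cv2, numpy as np
for n in ("top","side"):
    d=optics.read_camera(n); cv2.imwrite(f"pics/{n}0.png",d["frame"]); np.savez(f"{n}0.npz",**d)
    print(n,d["intrinsics"].round(1).tolist(),np.array(d["dist"]).round(4),d["cam_to_world"].round(3).tolist())
print(ctrl.current_time_s(), ctrl.current_tool_rot(), ctrl.current_opening())
E
```

```text
top [[494.7, 0.0, 315.7], [0.0, 494.7, 193.7], [0.0, 0.0, 1.0]] [-0.1269  0.      0.      0.      0.    ] [[0.023, 0.993, -0.113, 404.435], [-0.999, 0.027, 0.026, 15.134], [0.029, 0.113, 0.993, 1253.645], [0.0, 0.0, 0.0, 1.0]]
side [[368.9, 0.0, 318.4], [0.0, 368.9, 204.0], [0.0, 0.0, 1.0]] [-0.0305  0.      0.      0.      0.    ] [[-0.909, 0.265, -0.323, 267.761], [-0.418, -0.59, 0.691, 625.418], [-0.007, 0.762, 0.647, 632.748], [0.0, 0.0, 0.0, 1.0]]
0.1 [-1.79901469e+02 -5.24553016e-03  1.63396074e+02] 85.50884152246253
```

View pics/top0.png

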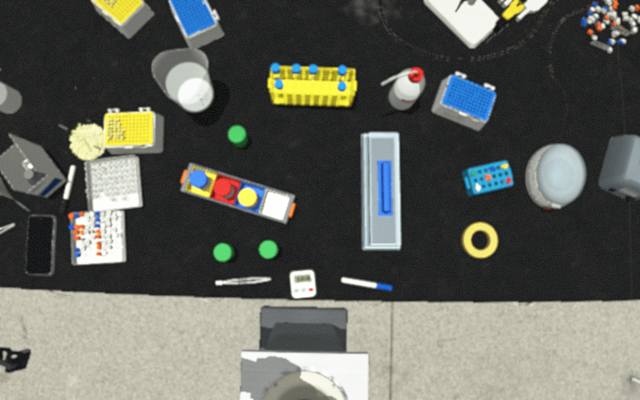

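View pics/side0.png

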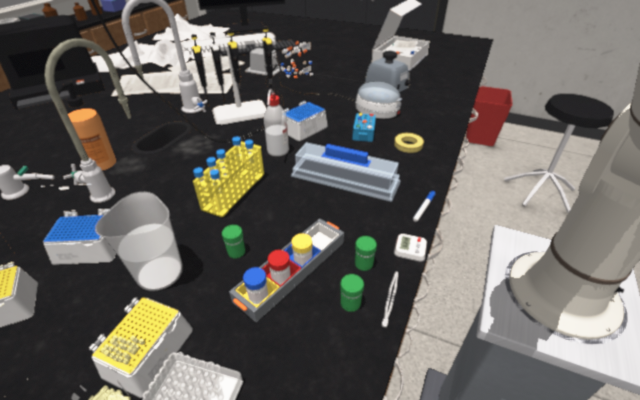

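The top view shows the carrier running from (185,178) to (292,208). From left to right it holds the blue pot in the yellow liner, the red pot in the red liner, the yellow pot in the blue liner, and an empty white liner. The lid is at (380,190) with its fin at (384,187). The green look-alikes are at (237,135), (222,252) and (268,250).

```bash
cat > h.py <<'E'
import cv2, numpy as np
HSV=dict(red=[((0,150,90),(6,255,255)),((174,150,90),(180,255,255))],yellow=[((20,120,120),(34,255,255))],
 blue=[((100,130,90),(125,255,255))],orange=[((7,150,120),(18,255,255))])
def mask(f,c):
    h=cv2.cvtColor(f,cv2.COLOR_BGR2HSV); return sum(cv2.inRange(h,np.array(a),np.array(b)) for a,b in HSV[c])
def onplane(d,px,z):
    p=cv2.undistortPoints(np.array(px,float).reshape(-1,1,2),d["intrinsics"],np.array(d["dist"],float))[:,0]
    T=d["cam_to_world"]; r=np.c_[p[:,0],-p[:,1],-np.ones(len(p))]@T[:3,:3].T; o=T[:3,3]
    return o+r*((z-o[2])/r[:,2])[:,None]
def project(d,P):
    T=np.linalg.inv(d["cam_to_world"]); P=np.atleast_2d(P)@T[:3,:3].T+T[:3,3]; P=P*[1,-1,-1]
    return cv2.projectPoints(P,np.zeros(3),np.zeros(3),d["intrinsics"],np.array(d["dist"],float))[0][:,0]
def blobs(f,c,roi,amin=12):
    x0,y0,x1,y1=roi; m=mask(f,c); k=np.zeros_like(m); k[y0:y1,x0:x1]=m[y0:y1,x0:x1]
    n,l,s,ce=cv2.connectedComponentsWithStats(k)
    return [(int(s[i,4]),s[i,:4].tolist(),ce[i],l==i) for i in range(1,n) if s[i,4]>=amin]
E
python3 - <<'E'
from h import *
for n,R,L in (("top",(170,155,305,230),(355,125,410,255)),("side",(220,215,350,320),(290,135,410,205))):
    d=dict(np.load(n+"0.npz"))
    for c,z in (("red",72),("yellow",72),("blue",72),("orange",30)):
        for a,b,ce,m in blobs(d["frame"],c,R):
            print(n,c,a,b,ce.round(1),onplane(d,[ce],z)[0].round(1))
    for a,b,ce,m in blobs(d["frame"],"blue",L,30):
        r=cv2.minAreaRect(np.argwhere(m)[:,::-1].astype(np.float32)); print(n,"fin",a,ce.round(1),onplane(d,[ce],99)[0].round(1),onplane(d,cv2.boxPoints(r),99).round(1).tolist())
d=dict(np.load("top0.npz"))
for p in ((237,135),(222,252),(268,250)): print("green",onplane(d,[p],72)[0].round())
a=cv2.resize(d["frame"][150:235,165:310],None,fx=5,fy=5); 
s=dict(np.load("side0.npz"))["frame"][130:320,220:420]; cv2.imwrite("pics/c1.png",a); cv2.imwrite("pics/c2.png",cv2.resize(s,None,fx=3,fy=3))
E
```

```text
top red 511 [210, 175, 30, 30] [224.4 188.6] [545.8 204.   72. ]
top yellow 16 [192, 167, 9, 3] [195.4 167.9] [594.4 276.8  72. ]
top yellow 270 [186, 169, 31, 28] [203.3 185.2] [552.6 255.4  72. ]
top yellow 246 [238, 189, 19, 18] [247.1 197.1] [526.7 148.5  72. ]
top blue 235 [190, 170, 18, 18] [198.2 178.7] [568.1 268.6  72. ]
top blue 246 [235, 182, 30, 30] [252.5 195.4] [531.  135.7  72. ]
top orange 44 [180, 169, 7, 15] [182.6 176. ] [579.7 317.3  30. ]
top orange 24 [210, 174, 8, 23] [213.5 184.8] [559.5 238.3  30. ]
top orange 51 [289, 203, 7, 15] [292. 210.] [501.8  40.8  30. ]
top fin 735 [384.4 188.2] [ 553.7 -177.7   99. ] [[618.5, -161.9, 99.0], [619.5, -193.2, 99.0], [490.4, -193.9, 99.0], [489.7, -163.1, 99.0]]
side red 511 [263, 249, 37, 31] [279.3 262. ] [543.8 220.2  72. ]
side yellow 329 [291, 233, 21, 20] [301.3 242.7] [527.9 154.9  72. ]
side yellow 136 [261, 278, 18, 25] [270.5 287.9] [528.1 282.   72. ]
side yellow 118 [236, 283, 24, 24] [243.9 292.8] [566.9 312.   72. ]
side blue 56 [285, 245, 9, 16] [289.9 252.3] [537.  188.7  72. ]
side blue 46 [312, 247, 8, 11] [315.  251.4] [491.2 165.4  72. ]
side blue 409 [242, 267, 24, 23] [254.  277.7] [568.8 274.5  72. ]
side orange 21 [328, 221, 11, 7] [332.8 224.2] [506.3  35.2  30. ]
side orange 17 [267, 277, 13, 10] [273.2 281.4] [550.8 240.   30. ]
side orange 65 [233, 299, 14, 12] [239.8 304.4] [581.6 314.5  30. ]
side fin 99 [363.1 137.6] [ 540.  -261.3   99. ] [[571.2, -263.3, 99.0], [521.5, -285.6, 99.0], [510.9, -253.7, 99.0], [559.5, -232.0, 99.0]]
side fin 637 [346.3 154.3] [ 551.6 -160.6   99. ] [[608.0, -127.2, 99.0], [629.3, -196.6, 99.0], [493.6, -196.6, 99.0], [480.1, -130.0, 99.0]]
green [678. 179.  72.]
green [394. 203.  72.]
green [402.  94.  72.]
```

View pics/c1.png

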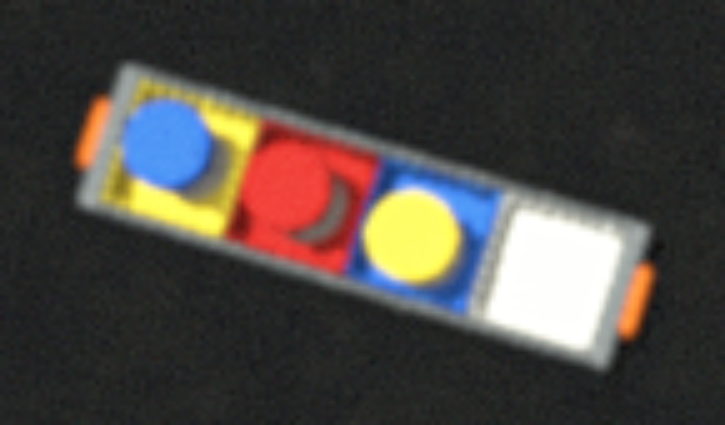

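View pics/c2.png

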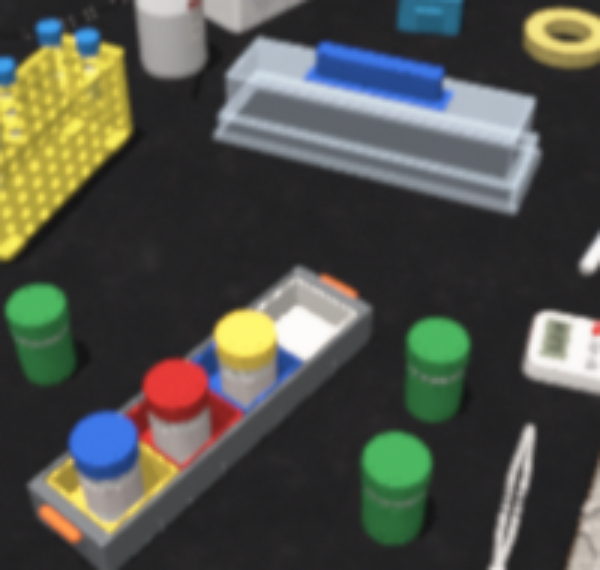

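The crops confirm the arrangement. The cap centres are blue (198,179), red about (222,187) and yellow (247,197), with the catches at (183,176) and (292,210). So the carrier centre is about (541,178) with its axis at 74.5°. The lid stands upright on the table. Next I'll move over the carrier and refine with the wrist camera.

Run:
```python
from cell import ctrl, optics
from h import *
for psi in (74.5,-105.5):
    for p in ([541,178,330],[567,270,39],[515,86,39],[541,178,88]):
        q=ctrl.solve_ik(p,[180,0,psi]); print(psi,p,None if q is None else np.round(q))
for psi in (0,180): print(psi,np.round(ctrl.solve_ik([554,-178,73],[180,0,psi]) ))
ctrl.reach([541,178,330],[180,0,74.5])
d=optics.read_camera("wrist"); cv2.imwrite("pics/w1.png",d["frame"]); np.savez("w1.npz",**d)
print(d["cam_to_world"].round(2).tolist(),d["intrinsics"].round(1).tolist(),ctrl.current_time_s(),ctrl.current_ft_force())
```

```text
74.5 [541, 178, 330] [-19.  14.  -2.  94.   1.  72. -37.]
74.5 [567, 270, 39] [-27.  38.  -1. 100.   1.  42. -44.]
74.5 [515, 86, 39] [-16.  30.   4. 115.  -3.  35. -25.]
74.5 [541, 178, 88] [-22.  29.   2. 108.  -1.  43. -35.]
-105.5 [541, 178, 330] [  0.  16. -26.  94.   7.  72. 137.]
-105.5 [567, 270, 39] [ -4.  42. -33.  99.  29.  48. 114.]
-105.5 [515, 86, 39] [ 10.  33. -27. 114.  24.  38. 131.]
-105.5 [541, 178, 88] [  3.  33. -31. 107.  22.  47. 125.]
0 [-12.  36.  36. 107. -29.  46. -51.]
180 [ 13.  31.   3. 106.  -2.  43. 107.]
[[0.96, 0.25, 0.09, 562.99], [-0.26, 0.91, 0.32, 262.24], [-0.0, -0.33, 0.94, 471.41], [0.0, 0.0, 0.0, 1.0]] [[341.6, 0.0, 317.2], [0.0, 341.6, 196.4], [0.0, 0.0, 1.0]] 2.225 [-0.13795677  0.01739444 -1.06410277]
```

View pics/w1.png

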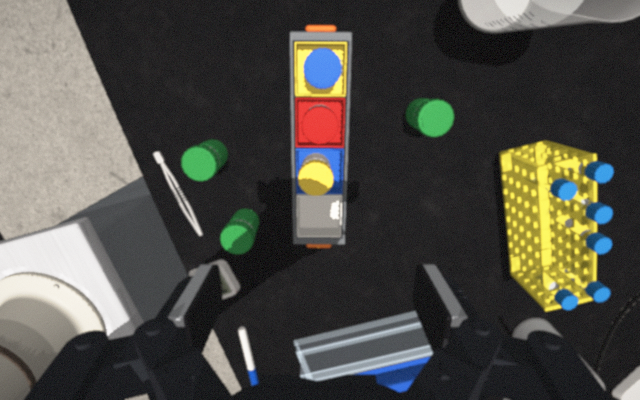

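The wrist view shows the blue cap at (322,69), the red cap at (321,126), the yellow cap at (316,179), and the catches at (321,28) and (318,245). I'll measure these.

```bash
cat > m.py <<'E'
from h import *
d=dict(np.load("w1.npz")); f=d["frame"]
for c,z in (("yellow",72),("blue",72),("orange",30)):
    for a,b,ce,m in blobs(f,c,(285,15,360,255)):
        (x,y),r=cv2.minEnclosingCircle(np.argwhere(m)[:,::-1].astype(np.float32))
        print(c,a,b,ce.round(1),onplane(d,[ce],z)[0].round(1),"circ",round(r,1),onplane(d,[(x,y)],z)[0].round(1))
g=cv2.GaussianBlur(f[95:160,285:360],(3,3),0); g=cv2.resize(g,None,fx=4,fy=4,interpolation=cv2.INTER_CUBIC)
c=cv2.HoughCircles(g[:,:,2],cv2.HOUGH_GRADIENT,1,40,param1=60,param2=12,minRadius=65,maxRadius=95)
if c is not None:
    for x,y,r in c[0][:3]: print("red",x/4+285,y/4+95,r/4,onplane(d,[(x/4+285,y/4+95)],72)[0].round(1))
E
python3 m.py
```

```text
yellow 1563 [294, 41, 54, 56] [317.9  69.1] [566.3 271.7  72. ] circ 37.2 [568.7 271.6  72. ]
yellow 953 [298, 160, 35, 35] [315.2 177.4] [530.5 152.9  72. ] circ 17.7 [530.7 152.8  72. ]
blue 1112 [305, 49, 36, 39] [322.1  68. ] [571.  271.5  72. ] circ 19.7 [571.  271.6  72. ]
blue 855 [296, 148, 48, 46] [325.7 163.5] [547.1 166.3  72. ] circ 31.5 [537.6 161.3  72. ]
blue 30 [296, 184, 7, 9] [298.1 189.4] [506.1 143.8  72. ] circ 5.0 [507.7 145.2  72. ]
orange 187 [305, 25, 32, 7] [320.6  27.6] [581.9 316.6  30. ] circ 15.5 [581.7 316.2  30. ]
orange 48 [296, 97, 48, 1] [319.5  97. ] [559.9 240.4  30. ] circ 23.5 [559.9 240.4  30. ]
orange 67 [307, 244, 24, 4] [318.9 245.7] [505.   41.6  30. ] circ 11.5 [504.5  42.1  30. ]
red 318.625 126.375 21.9 [550.6 211.1  72. ]
red 308.875 121.875 19.7 [541.1 219.   72. ]
red 326.625 119.375 23.6 [561.6 216.3  72. ]
```

```bash
cat > p.py <<'E'
from cell import ctrl, optics
import numpy as np
O=[180,0,74.4]; Z=40; H=150
C=np.array([542.5,178.5]); U=np.array([np.sin(np.radians(15.6)),np.cos(np.radians(15.6))])
slot=lambda s: C+U*s
def lin(xy,z,v=150,**k): return ctrl.move_linear([*map(float,xy),z],velocity=v,**k)
def pick(xy):
    ctrl.grip(75); lin(xy,H,250); g=lin(xy,Z,120,guard=15); ctrl.grip(0)
    print("picked",g,ctrl.current_opening(),ctrl.current_finger_force(),ctrl.current_tool_pos())
    lin(xy,H,120); print("held",ctrl.current_opening(),ctrl.current_finger_force())
def place(xy):
    lin(xy,H,150); lin(xy,Z+6,100); g=lin(xy,Z-1,25,guard=4)
    print("down",g,ctrl.current_tool_pos(),ctrl.current_ft_force()); ctrl.grip(75); lin(xy,H,200)
E
python3 - <<'E'
from p import *
ctrl.reach([529,151,H],O)
pick((529,151)); place(slot(-96)+[0,0]); print(ctrl.current_time_s())
d=optics.read_camera("top")
import cv2; cv2.imwrite("pics/t2.png",cv2.resize(d["frame"][100:280,140:420],None,fx=2.5,fy=2.5))
E
```

```text
picked False 41.78556614563451 60.04354655742645 [529.67881705 151.18231687  40.96790919]
held 41.47844710334174 60.61157941818237
down True [517.68821143  86.22562104  40.98038449] [-0.80386712  0.09925033  6.12440528]
9.2417
```

View pics/t2.png

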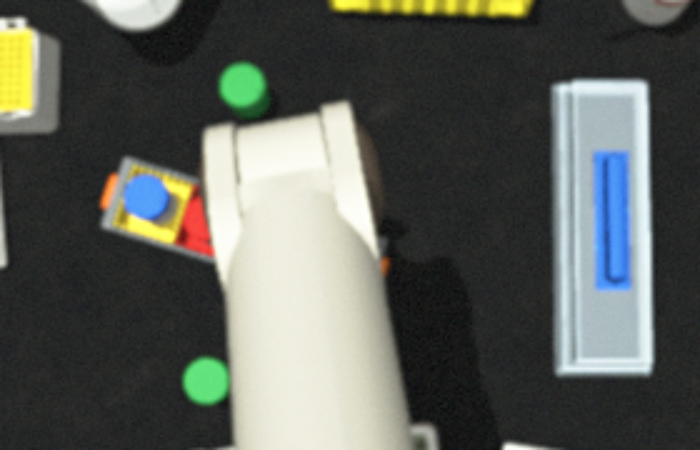

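The set-down looks good: contact came at the pick height, and the blue pot is still at (147,197) in the crop. The arm hides the rest. Continuing.

```bash
python3 - <<'E'
from p import *
import cv2
pick((570,270.5)); place(slot(-32)); pick((517,86)); place(slot(96))
ctrl.reach([541,178,330],O)
d=optics.read_camera("wrist"); cv2.imwrite("pics/w2.png",d["frame"]); np.savez("w1.npz",**d)
ctrl.reach([553,-180,330],[180,0,0])
e=optics.read_camera("wrist"); cv2.imwrite("pics/w3.png",e["frame"]); np.savez("w3.npz",**e)
print(ctrl.current_time_s(),np.round(ctrl.current_q()))
for p,y in (([554,-178,73],0),([554,-178,200],0),([542,178,200],74.4),([542,178,88],74.4)): print(np.round(ctrl.solve_ik(p,[180,0,y])))
E
python3 m.py
```

```text
picked False 41.39237266413542 60.235172510147095 [570.68027481 270.86004608  41.06192583]
held 41.23022786113577 60.60439109802246
down True [534.86920961 147.98036638  41.04824906] [-0.33885986 -1.21565415  5.80895519]
picked False 41.42381906859523 59.97366786003113 [517.71044176  86.12828292  40.97201822]
held 41.463882592598694 60.61184048652649
down True [569.2389307  271.41754977  41.03867088] [-0.20855942 -0.02104038  5.58194756]
26.0583 [ -0.  16.  19.  93.  -5.  72. -70.]
[  3.  32.  16. 107. -12.  43. -65.]
[  1.  22.  18. 102.  -8.  57. -68.]
[-20.  21.  -1. 103.   1.  56. -37.]
[-19.  29.  -2. 107.   1.  44. -38.]
yellow 2917 [293, 40, 55, 56] [320.   66.9] [568.6 271.7  72. ] circ 37.2 [568.8 272.   72. ]
blue 1979 [296, 147, 49, 47] [319.5 170.6] [536.9 158.8  72. ] circ 31.8 [537.4 160.2  72. ]
orange 207 [305, 23, 31, 7] [320.1  26. ] [581.4 316.5  30. ] circ 15.1 [581.3 316.5  30. ]
orange 69 [308, 244, 24, 3] [319.3 245. ] [504.6  42.   30. ] circ 11.5 [505.1  42.7  30. ]
red 322.875 124.875 22.475 [555.1 210.1  72. ]
red 312.125 122.375 21.95 [544.  216.2  72. ]
red 333.125 124.125 17.2 [566.7 207.8  72. ]
```

View pics/w2.png

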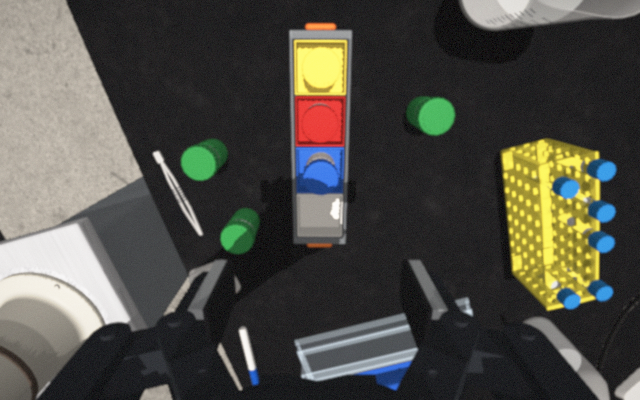

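View pics/w3.png

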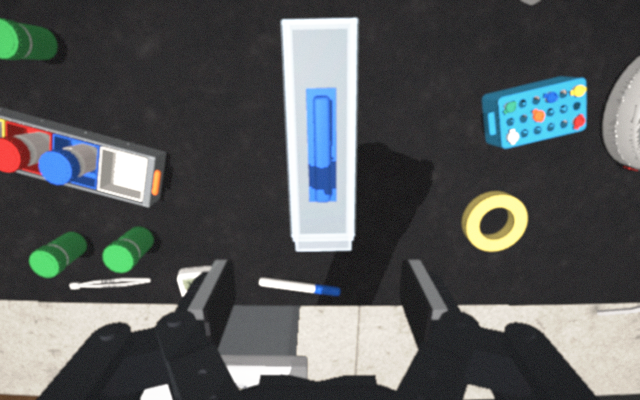

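The wrist view shows yellow (321,67), red (321,122) and blue (320,172) in their own liners, with white empty. In the lid view the fin sits on a wider blue base covering (307,88)–(337,202).

Run:
```python
from h import *
for n,roi in (("w3",(290,75,350,215)),("top0",(370,150,400,225))):
    d=dict(np.load(n+".npz"))
    f=d["frame"]; h=cv2.cvtColor(f,cv2.COLOR_BGR2HSV); m=cv2.inRange(h,np.array((100,110,40)),np.array((128,255,255)))
    k=np.zeros_like(m); x0,y0,x1,y1=roi; k[y0:y1,x0:x1]=m[y0:y1,x0:x1]; k=cv2.morphologyEx(k,cv2.MORPH_OPEN,np.ones((3,3)))
    P=onplane(d,np.argwhere(k)[:,::-1],69)[:,:2].astype(np.float32)
    r=cv2.minAreaRect(P); print(n,r,P.min(0),P.max(0))
    # outer rim (light pixels) on the table plane
    w=(h[...,2]>140)&(h[...,1]<70)
    l=np.zeros_like(m); b=(270,5,370,260) if n=="w3" else (355,125,408,255); l[b[1]:b[3],b[0]:b[2]]=w[b[1]:b[3],b[0]:b[2]]
    c=max(cv2.findContours(l,0,1)[0],key=cv2.contourArea); px=cv2.boxPoints(cv2.minAreaRect(c))
    for z in (0,69): print(z,onplane(d,px,z)[:,:2].round(1).tolist())
```

```text
w3 ((560.6142578125, -181.3055877685547), (135.43722534179688, 32.6160774230957), 1.1727542877197266) [ 492.94147 -198.97221] [ 628.48956 -164.45352]
0 [[711.9, -130.5], [712.3, -226.6], [385.9, -240.2], [385.4, -121.0]]
69 [[701.2, -137.3], [701.5, -219.3], [422.9, -230.9], [422.5, -129.1]]
top0 ((559.5278930664062, -183.02792358398438), (134.93939208984375, 32.0363655090332), 0.43740710616111755) [ 491.95773 -199.37978] [ 626.9676  -166.52208]
0 [[711.8, -131.9], [717.1, -231.8], [411.8, -238.4], [408.2, -141.1]]
69 [[694.9, -123.8], [699.9, -218.2], [411.4, -224.4], [408.0, -132.5]]
```

Run:
```python
from p import *
import cv2
ctrl.grip(60); x,y=560,-182.3
ctrl.reach([x,y,180],[180,0,1.2]); g=ctrl.move_linear([x,y,73],velocity=100,guard=8); ctrl.grip(0)
print(g,ctrl.current_opening(),ctrl.current_tool_pos(),ctrl.current_ft_force())
ctrl.move_linear([x,y,230],velocity=100); print(ctrl.current_opening(),ctrl.current_ft_force(),ctrl.current_wrist_torque())
ctrl.reach([float(C[0]),float(C[1]),230],O)
lin(C,150,100); d=optics.read_camera("side"); cv2.imwrite("pics/s4.png",d["frame"][100:340,180:420].repeat(2,0).repeat(2,1))
print(ctrl.current_tool_pos(),ctrl.current_tool_rot(),ctrl.current_ft_force(),ctrl.current_time_s())
```

```text
False 17.078301550838525 [ 560.31793672 -182.45174565   73.54194599] [-0.01435011  0.55191486  3.61933889]
16.99812935635891 [-0.34628777 -0.04979231 -1.78957371] [-0.05233045  0.04016977 -0.00895913]
[543.19608011 178.71846266 150.83376501] [ 1.79925115e+02 -5.28447581e-02  7.43949918e+01] [ 0.07378813 -0.83332752 -1.24479046] 32.75
```

View pics/s4.png

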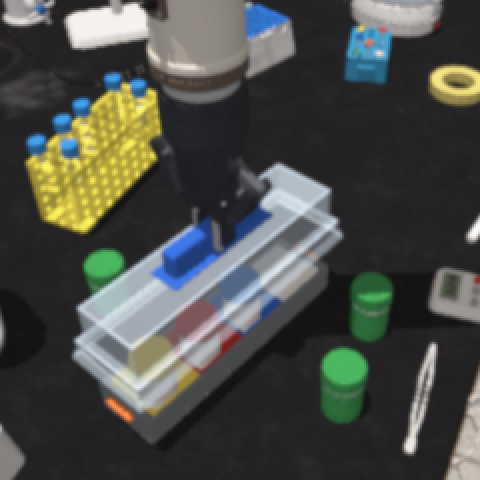

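The lid is held level above the carrier and aligned with it; the catch at (118,410) is just in front of its near end. Lowering with a guard, then pressing.

Run:
```python
from p import *
import cv2
g=lin(C,95,30,guard=4); p=ctrl.current_tool_pos(); print(g,p,ctrl.current_ft_force(),ctrl.current_wrist_torque())
if 96<p[2]<105:
    for z in (94,90,87):
        g=lin(C,z,20,guard=35); print(z,g,ctrl.current_tool_pos(),ctrl.current_ft_force(),ctrl.current_wrist_torque(),ctrl.current_opening())
d=optics.read_camera("side"); cv2.imwrite("pics/s5.png",d["frame"][140:340,200:400].repeat(3,0).repeat(3,1)); print(ctrl.current_time_s())
```

```text
True [542.52241201 178.419621   100.31509464] [-0.11585546 -0.09150358  3.09375825] [-1.09626335e-01 -2.03856151e-01  8.20002279e-05]
94 False [542.71172951 178.26931116  93.79271116] [ 1.80406905 -0.2704721  -1.11995811] [-0.10423801 -0.48306712 -0.08364367] 16.851417795823018
90 False [541.22065881 177.80702065  88.9548143 ] [ 0.30575486 -1.28017504 -5.0789437 ] [-0.11940991 -0.02217364  0.05826722] 16.830680574516002
87 False [542.73670788 178.82099462  87.63479462] [-2.56520177 -0.89359761  5.08055297] [-0.16270423  0.32412336 -0.02024745] 17.23376929917421
35.35
```

View pics/s5.png

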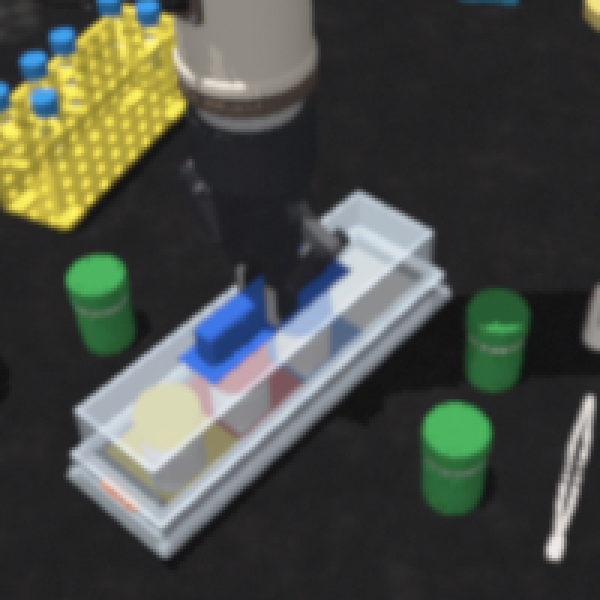

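The lid appears seated, with the near catch showing in its window at (118,495). I'll press once more, release, and tap the fin at both ends to confirm it is home and level.

Run:
```python
from p import *
import cv2
g=lin(C,84,20,guard=20); print(g,ctrl.current_tool_pos(),ctrl.current_ft_force())
ctrl.grip(50); lin(C,170,120); ctrl.grip(0)
for s in (50,-50):
    lin(slot(s),135,150); g=lin(slot(s),108,20,guard=18); print(s,g,ctrl.current_tool_pos(),ctrl.current_ft_force()); lin(slot(s),170,120)
ctrl.reach([541,178,330],O); d=optics.read_camera("wrist"); e=optics.read_camera("side")
cv2.imwrite("pics/e.png",np.hstack([d["frame"][0:270,220:420],e["frame"][180:340,210:370].repeat(2,0).repeat(2,1)[:270]]).repeat(1,0))
print(ctrl.current_time_s())
```

```text
True [542.64006884 178.78940037  87.61776743] [-1.20719825 -0.20867485  5.53602984]
50 True [555.82393769 226.65901715 113.14679145] [-0.51492188 -0.8371103   4.64617559]
-50 True [528.97876384 130.26185901 113.12594649] [-0.91381547  0.63639535  5.88986362]
42.9
```

View pics/e.png

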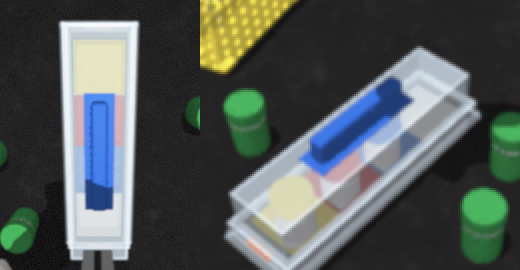

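The fin top reads 113.1 mm at both ends, exactly the fully home height (14 + 99) and level. The final view shows the lid seated and parallel to the carrier, and the gripper is clear.

```bash
python3 -c "
from cell import hand_in
print(hand_in())"
```

```text
the job is handed in; nothing more can be done
None
```

I put the pots in their own colours' compartments with white left empty, snapped the lid home level at both ends, and handed the job in at about 43 s; no verdict came back.

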